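# Put the freshly glued box in the drying tray

### The arm

A 6-joint arm with a two-finger parallel gripper is mounted at the origin on the work surface. World frame = base frame: x ahead of the robot, y to its left, z up, the work surface at z = 0. Lengths are in m, angles in rad, forces in N, time in s.
With the tool pointing down it reaches from about 0.35 to 0.95 m from the base axis. Payload 17.4 kg.
Tool frame: the origin (TCP) lies on the front face of the gripper's body, between the roots of the fingers; the fingertips stand 84 mm ahead of it and the grasp point (between the pads) lies 65 mm ahead of it; z points along the fingers, y is the line along which they close (so a half turn about z gives the same grasp; the last joint's range is limited). The gripper opens to 93 mm and grips with 3 to 60 N. Pads are 15 mm wide; open, the fingers measure 128 mm over their backs; the gripper's body (75 mm by 188 mm) begins 65 mm behind the grasp point.
Start: joints at [1.216, 0.116, 1.442, -0, 1.584, -0.038], TCP at [0.21, 0.641, 0.303] pointing down, gripper open.
Joint ranges: [-2.83, 2.83], [-0.83, 2.19], [0.07, 2.5], [-1.14, 4.28], [0.01, 3], [-2.97, 2.97]. Speed limits (rad/s): [1.89, 1.89, 2.22, 3.14, 3.14, 3.14].

### API

Orientations are given as [roll, pitch, yaw] about the fixed x, y, z axes, in that order (R = Rz(yaw) Ry(pitch) Rx(roll)).
In Python, from workcell import * gives the robot as it stands. The module is installed in compiled form; this text tells all that it offers.
- The arm moves only by the tool arm_command, never from a script. Its argument "commands" is a list of rows, each a list of 3 entries, a list of its own where there are three numbers: the shift along the world's x, y, z each as a share of 30 cm, from -1 to 1, then the turn, a rotation vector about the world's x, y, z each as a share of 360 degrees, from -1 to 1, then the opening, from -1 (shut) to 1 (fully open). In form: [[[tx, ty, tz], [rx, ry, rz], hand], ...]. A call has 1 to 12 rows; each row shifts and turns the commanded pose from where the row before left it; what a row does not reach is not made up. A row lasts 1/10 s, in which the tool goes at most 50 mm and 8.59 degrees, less where a joint would pass 70% of its speed; a pose out of reach is approached as far as the arm can. A call with a number of a shift or a turn outside -1 to 1 is refused whole. A call with a gripper value outside its range is refused whole. The fingers move at their own pace and stop on an object; "newtons" is the grip in N (left out, the last holds). Time passes only in rows, so rows that do not move let the fingers close. It gives the time, the measured TCP pose, the force, the opening and the grip force at its end, in the units of the state.
- read_state(): the state, without advancing time (a new reading comes with each control period).
- camera(name): name is "side" or "top"; returns (picture, depth): 400x640x3 uint8, red, green, blue; 400x640 float32, m along the optical axis (not along the pixel's ray), 0 where there is no reading.
- camera_model(name): a dict with "intrinsics" (3x3 intrinsics, pixels), "world_to_cam" (4x4, takes a point from world to camera coordinates). Camera axes: x right, y down, z forward; pixel columns grow to the right and rows downward; lengths in m; the calibration is good to about 2 mm. A picture is of the moment at which its call begins. camera_model takes no time and is no camera call.
- job_done(): hands the job in; it is judged then, once.
Trained networks look in the newest picture that a camera, given by its name, has taken for a name from the list of things; names that differ only in an ending like _2 or _b are one class to them, and where a whole thing is asked for, a point or a joint stands for the part that bears it (a point fixed in the world has none). Each returns a list of dicts, best first, with "p" (0 to 1); they miss things now and then, are a little off and sometimes report something else, mostly with a low value. They report only what shows in the picture. A call takes as long as a camera call. They do not tell look-alikes from the thing itself.
- regions_of(camera, thing): "mask" (400x640 bool, what is visible of it).
- landmark_of(camera, thing): "at" ([x, y, z] in m, in world coordinates, good to about 4 mm: a listed point, or the origin of a listed thing).
The state is a dict: "time_s": time; "joints": joint angles; "qd": joint speeds; "joint_torque": joint torques, N m; "tcp_pos": TCP position; "orientation": TCP orientation; "force": force on the tool from outside, world axes, zero at the start; "wrist_torque": the same for the moment, N m; "gripper_width": opening from 0.0 (shut) to 1.0 (fully open); "gripper_force": force on a finger pad.
Only numpy, scipy, OpenCV 4.12 (cv2) and the standard library are available. Lean on these libraries where they do the work, as an engineer would, in place of code of your own. Each camera call takes 0.05 s, during which the arm holds its last target. There are 200 camera calls.

### The job

The small box with the partition across its middle has just been glued up: pick it up gently, squeezing it with no more than about 10 N, and set it down, without dropping it or pressing it down hard, upright on the floor of the empty drying tray, in the middle and with its long sides along the tray's long sides (either way round). Leave the other small box, which has no partition, where it stands.

Things in the scene. Friction and masses are not known exactly. Their poses are not given: they have to be found in the camera images.
- box_two: the freshly glued open box of pale wood, to be moved: 90 mm long (its x) x 48 mm wide (its y) x 60 mm high (its z, up), walls 5 mm; one 5 mm partition across its middle, 2 mm below the rim, makes two pockets. Origin at the centre of its underside. 65 to 135 g. Stands upright on the bench; can be gripped from above across its 48 mm width. Fails if squeezed much over 10 N a side
- tray_empty: the empty drying tray of brown wood, fixed to the bench: 150 mm long (its x) x 112 mm wide (its y), rim 8 mm thick and 22 mm high above the bench, inner floor 8 mm above the bench, inside 134 x 96 mm. Origin at the centre of its underside, at bench height; z up
- box_plain: the other open-topped box, same pale wood and outer size (90 x 48 x 60 mm) but with no partition inside; origin at the centre of its underside. Leave it where it is
- tray_full: a second tray of the same shape and size, fixed, holding three wooden offcuts up to 34 mm above the bench; not the one to use. Origin at the centre of its underside
There are look-alikes about, which are no part of the job. What is shaped like the tray_empty but orange, purple or white is not meant.

How it is judged:
On the way:
1. the partitioned box is lifted clear of the bench, held by the gripper (height (world z) of box_two above 0.035 m and contact force between the fingers and box_two above 0.5 N), for 0.2 s.
At the end, for the whole second after the job is handed in: The partitioned box stands upright (within 4 degrees) and at rest on the floor of the empty tray, its centre within 18 mm of the tray's centre and its long sides within 12 degrees of the tray's long sides; the plain box stands within 20 mm of where it was (horizontal distance between box_two and tray_empty below 0.018 m and angle between the x axis of box_two and the x axis of tray_empty, either way round below 0.21 rad and angle between box_two's own z axis and vertical below 0.07 rad and height (world z) of box_two between 0.004 and 0.012 m and linear speed of box_two below 0.02 m/s and distance of box_plain from where it was at the start of the episode below 0.02 m); the robot touches nothing.
It fails at once if the glued box is squeezed too hard (more than 30 N in all from the fingers, about 15 N on each side) (contact force between the fingers and box_two above 30 N).
It fails at once if the glued box is pressed into the tray with more than 30 N (contact force between box_two and tray_empty above 30 N).
It fails at once if the glued box is dropped: free of the fingers with its underside more than about 15 mm above the tray's floor (height (world z) of box_two above 0.023 m and contact force between the fingers and box_two below 0.01 N).
It fails at once if the plain box is moved by more than 20 mm (distance of box_plain from where it was at the start of the episode above 0.02 m).
It also fails if it takes over 48 s, if anything falls off the work surface, if the arm or the gripper's body presses on something with over 40 N, if the wrist force passes 120 N, or if a joint passes its speed limit or range.

## Working session

There is one attempt and no reset: what is moved stays moved. The work goes in short steps, Python scripts to look and compute and a tool call to move; the robot and the scene stay as the last step left them, time stands still between calls to the robot, and variables do not carry over. Pictures are saved under pics/ and viewed, at most 10 in all, crops included, and the job is handed in when it is done.

Besides the shell and the picture viewer there is one more tool, called as name(argument=value, ...) on one line, values as JSON. arm_command: Moves the arm, as the interface text tells. Shift numbers are shares of 30 cm and turn numbers shares of 360 degrees, none past 1 either way. Its arguments: {"type":"object","properties":{"commands":{"type":"array","items":{"type":"array"}},"newtons":{"type":"number"}},"required":["commands"]}

```bash
mkdir -p pics; python3 - <<'E'
from workcell import *
import cv2,numpy as np
for c in ("top","side"):
    p,d=camera(c); cv2.imwrite(f"pics/{c}0.png",p[:,:,::-1]); np.savez(f"{c}0.npz",p=p,d=d)
    for t in ("box_two","box_plain","tray_empty","tray_full"):
        print(c,t,[(np.round(r["at"],3).tolist(),round(r["p"],2)) for r in landmark_of(c,t)])
print(read_state())
E
```

```text
top box_two [([0.54, -0.12, 0.004], 0.93)]
top box_plain []
top tray_empty [([0.326, 0.313, 0.0], 0.94), ([0.559, 0.312, 0.001], 0.91), ([0.309, 0.583, 0.003], 0.61), ([0.537, 0.505, 0.003], 0.58)]
top tray_full [([0.524, 0.09, -0.002], 0.59)]
side box_two [([0.543, -0.117, 0.001], 0.61)]
side box_plain [([0.57, -0.32, 0.001], 0.65)]
side tray_empty [([0.31, 0.583, 0.0], 0.8), ([0.536, 0.505, 0.001], 0.79), ([0.559, 0.318, -0.002], 0.78), ([0.322, 0.308, 0.0], 0.59), ([0.523, 0.09, -0.003], 0.56)]
side tray_full [([0.52, 0.088, -0.003], 0.8), ([0.56, 0.317, -0.002], 0.72)]
{'time_s': 0.5, 'joints': array([ 1.21618470e+00,  1.16010788e-01,  1.44163752e+00, -1.89152801e-05,
        1.58402044e+00, -3.78122957e-02]), 'qd': array([ 0.00090683, -0.00138063,  0.00042231,  0.00076497,  0.00224323,
        0.00096312]), 'joint_torque': array([ 9.14279281e-04, -7.20443344e+01, -6.22345519e+01,  7.80137605e-02,
        1.86246185e-02, -5.61219764e-06]), 'tcp_pos': array([0.21029819, 0.64139635, 0.30271555]), 'orientation': array([-3.14151590e+00,  1.60236170e-05,  2.82479308e+00]), 'force': array([ 0.01998365, -0.75292527, -0.23705712]), 'wrist_torque': array([0.01324591, 0.02391348, 0.00512811]), 'gripper_force': 0.0, 'gripper_width': 0.9950430200651773}
```

View pics/top0.png

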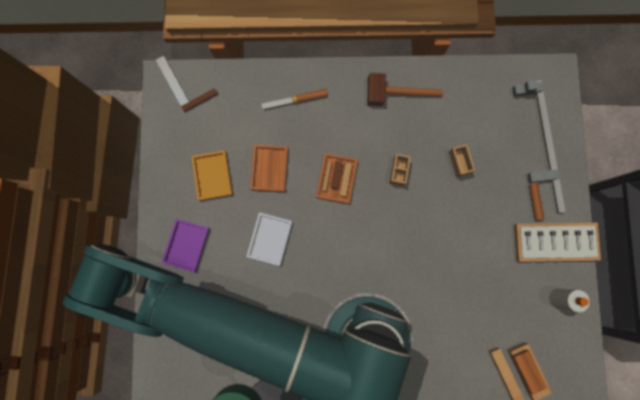

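View pics/side0.png

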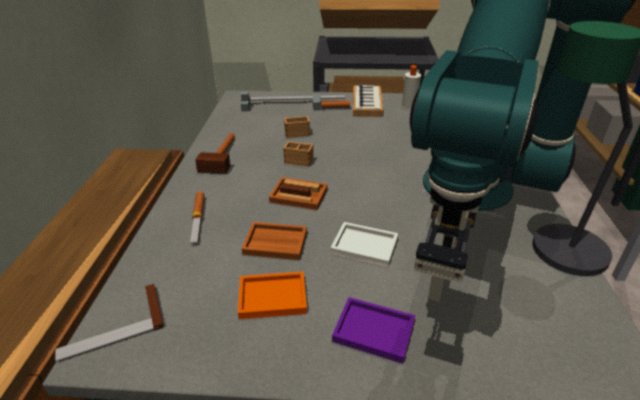

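Candidates in the top view:
- **Boxes:** (401,170) has two pockets, so it is the partitioned one. (462,161) is plain.
- **Trays:** (270,168) is brown and empty, so it is the one to use. The others are full (337,178), orange (212,176), purple (186,246) and white (269,239).
- **Other:** there is a brown bin at (530,370).

Next I'll measure the box and tray poses and check the choice in a close crop.

```bash
cat > h.py <<'E'
from workcell import *
import cv2,numpy as np
def pts(c,d,mask):
    m=camera_model(c); K=m["intrinsics"]; T=np.linalg.inv(m["world_to_cam"])
    v,u=np.nonzero(mask&(d>0)); z=d[v,u]
    P=np.stack([(u-K[0,2])/K[0,0]*z,(v-K[1,2])/K[1,1]*z,z,np.ones_like(z)])
    return (T@P)[:3].T
def rect(P):
    (c,s,a)=cv2.minAreaRect((P[:,:2]*1000).astype(np.float32))
    if s[0]<s[1]: s=s[::-1]; a+=90
    return np.round(c,1),np.round(s,1),round((a+90)%180-90,1)
E
python3 - <<'E'
from h import *
p,d=camera("top")
for t,zmin in (("box_two",.045),("tray_empty",.012),("tray_full",.012),("box_plain",.045)):
    for r in regions_of("top",t):
        P=pts("top",d,r["mask"]); Q=P[P[:,2]>zmin]
        v,u=np.nonzero(r["mask"])
        if len(Q)>5: print(t,round(r["p"],2),(int(u.mean()),int(v.mean())),len(Q),*rect(Q),"all",*rect(P),np.round(np.percentile(P[:,2],[2,50,98]),3))
c=cv2.resize(p[130:215,230:490,::-1],None,fx=3,fy=3,interpolation=cv2.INTER_CUBIC)
cv2.imwrite("pics/crop.png",c)
E
```

```text
box_two 0.93 (399, 169) 199 [ 542.8 -114. ] [92.3 48.6] -12.1 all [ 541.5 -117.6] [93.4 56.5] -11.8 [-0.001  0.03   0.066]
tray_empty 0.84 (211, 174) 690 [539.7 506.1] [153.  114.4] 9.4 all [539.4 508.5] [153.  119.1] 9.4 [0.001 0.011 0.028]
tray_empty 0.75 (268, 167) 655 [561.4 316. ] [152.2 113.8] -4.8 all [561.4 316. ] [152.2 113.9] -4.7 [0.001 0.011 0.028]
tray_empty 0.72 (184, 244) 678 [310.1 588.7] [148.5 115.3] -16.5 all [311.3 592.6] [148.7 123.9] -16.3 [0.001 0.011 0.028]
tray_empty 0.71 (268, 238) 631 [325.8 315.5] [150.2 112.4] -15.6 all [325.6 315.1] [155.  119.1] -15.1 [-0.     0.01   0.028]
tray_full 0.58 (336, 177) 1054 [521.9  92.2] [151.5 111.5] -12.1 all [524.6  91.1] [157.7 112.5] -11.5 [0.003 0.02  0.038]
box_plain 0.64 (460, 160) 202 [ 569.3 -318.4] [89.  51.2] 13.5 all [ 569.3 -319.2] [89.3 52.9] 13.6 [-0.002  0.03   0.065]
```

View pics/crop.png

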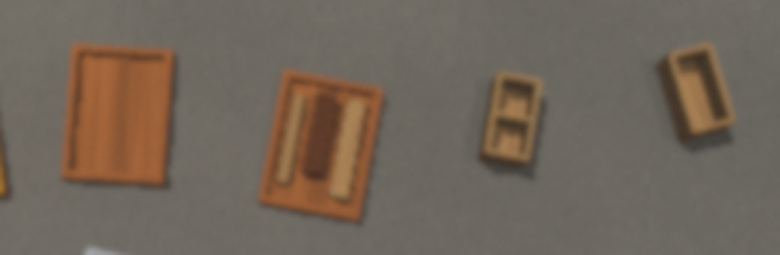

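The crop confirms the choice. The two-pocket box is at crop (512,118) and the plain box at (700,90). The empty brown tray is at (118,115) and the full one at (320,135). Now I'll go above the box.

arm_command(commands=[[[0.046,-0.105,-0.01],[0,0,0.0007],1],[[0.046,-0.105,-0.01],[0,0,0.0007],1],[[0.046,-0.105,-0.01],[0,0,0.0007],1],[[0.046,-0.105,-0.01],[0,0,0.0007],1],[[0.046,-0.105,-0.01],[0,0,0.0007],1],[[0.046,-0.105,-0.01],[0,0,0.0007],1],[[0.046,-0.105,-0.01],[0,0,0.0007],1],[[0.046,-0.105,-0.01],[0,0,0.0007],1],[[0.046,-0.105,-0.01],[0,0,0.0007],1],[[0.046,-0.105,-0.01],[0,0,0.0007],1],[[0.046,-0.105,-0.01],[0,0,0.0007],1],[[0.046,-0.105,-0.01],[0,0,0.0007],1]], newtons=7)

```text
time_s: 1.95
tcp_pos: [0.3761, 0.2621, 0.2668]
orientation: [3.141, 0.0, 2.878]
force: [0.4, -0.1, -0.3]
gripper_width: 0.999
gripper_force: 0.0
```

arm_command(commands=[[[0.046,-0.105,-0.01],[0,0,0.0007],1],[[0.046,-0.105,-0.01],[0,0,0.0007],1],[[0.046,-0.105,-0.01],[0,0,0.0007],1],[[0.046,-0.105,-0.01],[0,0,0.0007],1],[[0.046,-0.105,-0.01],[0,0,0.0007],1],[[0.046,-0.105,-0.01],[0,0,0.0007],1],[[0.046,-0.105,-0.01],[0,0,0.0007],1],[[0.046,-0.105,-0.01],[0,0,0.0007],1],[[0.046,-0.105,-0.01],[0,0,0.0007],1],[[0.046,-0.105,-0.01],[0,0,0.0007],1],[[0.046,-0.105,-0.01],[0,0,0.0007],1],[[0,0,0],[0,0,0],1]])

```text
time_s: 3.15
tcp_pos: [0.5284, -0.0859, 0.2331]
orientation: [-3.141, -0.001, 2.923]
force: [-0.6, -0.4, 0.4]
gripper_width: 0.998
gripper_force: 0.0
```

arm_command(commands=[[[0.023,-0.05,-0.02],[0,0,0.0007],1],[[0.022,-0.05,-0.06],[0,0,0.0007],1],[[0,0,-0.06],[0,0,0],1],[[0,0,-0.06],[0,0,0],1],[[0,0,-0.06],[0,0,0],1],[[0,0,0],[0,0,0],1]])

```text
time_s: 3.75
tcp_pos: [0.5404, -0.1127, 0.1533]
orientation: [3.141, -0.003, 2.936]
force: [-0.3, 0.7, 0.4]
gripper_width: 1.003
gripper_force: 0.0
```

```bash
python3 - <<'E'
from h import *
p,d=camera("side"); cv2.imwrite("pics/s1.png",cv2.resize(p[60:260,200:420,::-1],None,fx=3,fy=3,interpolation=cv2.INTER_CUBIC))
s=read_state(); print(s["tcp_pos"],s["orientation"])
E
```

```text
[ 0.54090033 -0.11283446  0.15500221] [ 3.14154979e+00 -1.62016779e-03  2.93550393e+00]
```

View pics/s1.png

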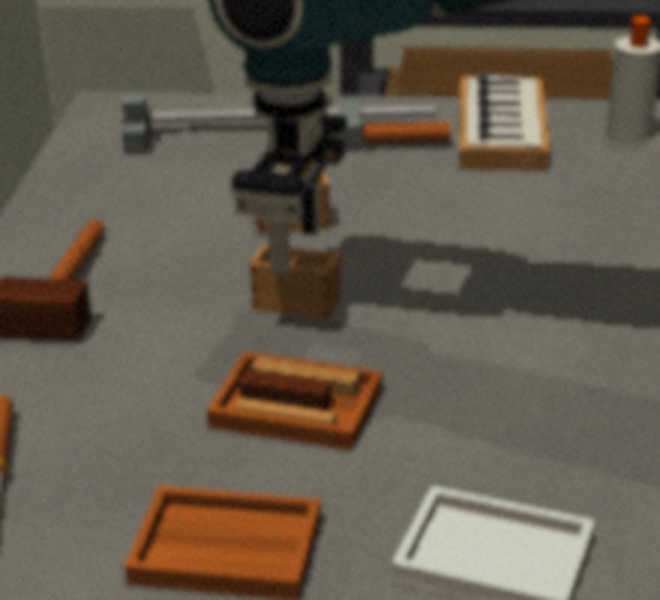

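The near finger, tip about (280,268) in the crop, stands over the near side of the box at (297,285). That matches the measured pose, so I'll descend and grip.

arm_command(commands=[[[0.003,-0.01,-0.04],[0,0,0],1],[[0,0,-0.04],[0,0,0],1],[[0,0,-0.04],[0,0,0],1],[[0,0,-0.04],[0,0,0],1],[[0,0,0],[0,0,0],1],[[0,0,0],[0,0,0],0.3],[[0,0,0],[0,0,0],0.2],[[0,0,0],[0,0,0],0.1],[[0,0,0],[0,0,0],0.05],[[0,0,0],[0,0,0],0],[[0,0,0],[0,0,0],-0.05],[[0,0,0],[0,0,0],-0.1]], newtons=7)

```text
time_s: 5.0
tcp_pos: [0.5421, -0.1161, 0.1079]
orientation: [-3.142, 0.0, 2.935]
force: [-0.4, -0.6, 1.8]
gripper_width: 0.513
gripper_force: 7.0
```

arm_command(commands=[[[0,0,0],[0,0,0],-0.3],[[0,0,0],[0,0,0],-0.3],[[0,0,0.02],[0,0,0],-0.3],[[0,0,0.04],[0,0,0],-0.3],[[0,0,0.06],[0,0,0],-0.3],[[0,0,0.06],[0,0,0],-0.3],[[0,0,0.06],[0,0,0],-0.3],[[0,0,0.06],[0,0,0],-0.3],[[0,0,0.04],[0,0,0],-0.3],[[0,0,0.02],[0,0,0],-0.3],[[0,0,0],[0,0,0],-0.3]])

```text
time_s: 6.1
tcp_pos: [0.5422, -0.1161, 0.2165]
orientation: [-3.142, 0.001, 2.935]
force: [-0.8, 0.1, -1.7]
gripper_width: 0.514
gripper_force: 7.0
```

arm_command(commands=[[[0.001,0.02,0],[0,0,0.001],-0.3],[[0.002,0.04,0],[0,0,0.001],-0.3],[[0.003,0.07,0],[0,0,0.001],-0.3],[[0.003,0.08,0],[0,0,0.001],-0.3],[[0.003,0.08,0],[0,0,0.001],-0.3],[[0.003,0.08,0],[0,0,0.001],-0.3],[[0.003,0.08,0],[0,0,0.001],-0.3],[[0.003,0.08,0],[0,0,0.001],-0.3],[[0.003,0.08,0],[0,0,0.001],-0.3],[[0.003,0.08,0],[0,0,0.001],-0.3],[[0.003,0.08,0],[0,0,0.001],-0.3],[[0.003,0.08,0],[0,0,0.001],-0.3]])

```text
time_s: 7.3
tcp_pos: [0.5514, 0.1408, 0.215]
orientation: [-3.141, -0.001, 3.011]
force: [0.4, -0.6, -1.5]
gripper_width: 0.518
gripper_force: 7.0
```

arm_command(commands=[[[0.004,0.08,0],[0,0,0.001],-0.3],[[0.004,0.08,0],[0,0,0.001],-0.3],[[0.004,0.08,0],[0,0,0.001],-0.3],[[0.004,0.08,0],[0,0,0.001],-0.3],[[0.004,0.08,0],[0,0,0.001],-0.3],[[0.004,0.08,0],[0,0,0.001],-0.3],[[0.002,0.06,0],[0,0,0.001],-0.3],[[0.002,0.03,0],[0,0,0.001],-0.3],[[0,0.015,0],[0,0,0],-0.3],[[0,0,0],[0,0,0],-0.3],[[0,0,0],[0,0,0],-0.3]])

```text
time_s: 8.4
tcp_pos: [0.5604, 0.3138, 0.2157]
orientation: [-3.141, -0.0, 3.06]
force: [0.8, -0.0, -1.3]
gripper_width: 0.52
gripper_force: 7.0
```

```bash
python3 - <<'E'
from h import *
s=read_state(); print(s["time_s"],s["tcp_pos"],s["orientation"],s["gripper_force"])
p,d=camera("side"); cv2.imwrite("pics/s2.png",cv2.resize(p[120:320,180:400,::-1],None,fx=3,fy=3,interpolation=cv2.INTER_CUBIC))
for t in ("box_two","tray_empty"): print(t,[(np.round(r["at"],3).tolist(),round(r["p"],2)) for r in landmark_of("side",t)])
for r in regions_of("side","box_two"):
    P=pts("side",d,r["mask"]); print(r["p"],len(P),np.round(np.percentile(P,[2,50,98],axis=0),3))
E
```

```text
8.4 [0.56042971 0.31382818 0.21572392] [-3.14136815e+00 -3.99854068e-05  3.05989336e+00] 6.999805346131325
box_two [([0.561, 0.315, 0.11], 0.9)]
tray_empty [([0.559, 0.32, 0.0], 0.9), ([0.326, 0.313, 0.001], 0.7), ([0.309, 0.583, 0.001], 0.61)]
0.86 820 [[0.516 0.137 0.021]
 [0.543 0.335 0.145]
 [0.605 0.343 0.171]]
```

View pics/s2.png

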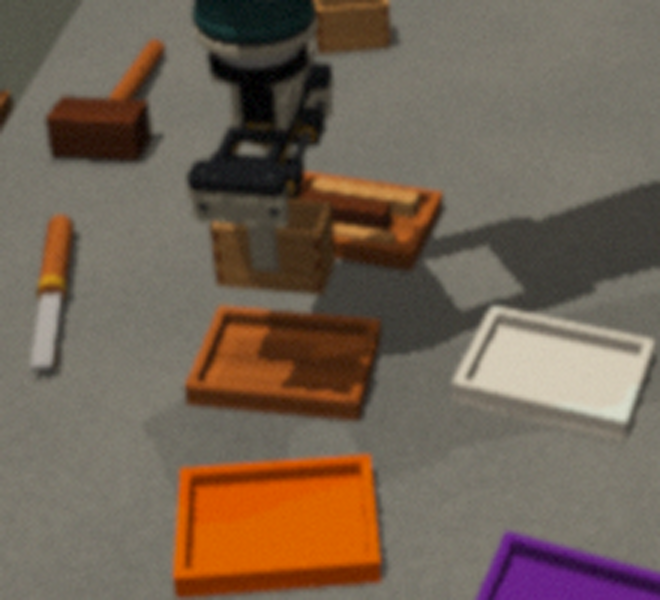

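The box hangs level above the brown empty tray. Box is at crop (270,250), tray at (285,360), and its sides line up with the tray's. Lowering it to just above the floor.

arm_command(commands=[[[0,0.003,-0.02],[0,0,0],-0.3],[[0,0.003,-0.04],[0,0,0],-0.3],[[0,0,-0.05],[0,0,0],-0.3],[[0,0,-0.05],[0,0,0],-0.3],[[0,0,-0.05],[0,0,0],-0.3],[[0,0,-0.04],[0,0,0],-0.3],[[0,0,-0.03],[0,0,0],-0.3],[[0,0,-0.02],[0,0,0],-0.3],[[0,0,-0.01],[0,0,0],-0.3],[[0,0,0],[0,0,0],-0.3],[[0,0,0],[0,0,0],-0.3]])

```text
time_s: 9.7
tcp_pos: [0.5606, 0.3163, 0.1233]
orientation: [3.141, 0.001, 3.06]
force: [0.4, 0.4, -0.6]
gripper_width: 0.518
gripper_force: 7.0
```

arm_command(commands=[[[0,0,-0.005],[0,0,0],-0.3],[[0,0,-0.005],[0,0,0],-0.3],[[0,0,-0.004],[0,0,0],-0.3],[[0,0,-0.003],[0,0,0],-0.3],[[0,0,-0.003],[0,0,0],-0.3],[[0,0,0],[0,0,0],-0.3],[[0,0,0],[0,0,0],-0.3]])

```text
time_s: 10.4
tcp_pos: [0.5604, 0.3162, 0.1167]
orientation: [-3.142, -0.0, 3.06]
force: [-0.7, 0.9, -0.7]
gripper_width: 0.516
gripper_force: 7.0
```

arm_command(commands=[[[0,0,-0.002],[0,0,0],-0.3],[[0,0,-0.001],[0,0,0],-0.3],[[0,0,0],[0,0,0],-0.3],[[0,0,0],[0,0,0],-0.3]])

```text
time_s: 10.8
tcp_pos: [0.5604, 0.3162, 0.1159]
orientation: [3.142, 0.0, 3.06]
force: [-0.2, 0.4, -0.1]
gripper_width: 0.516
gripper_force: 7.0
```

The weight has come off the wrist, so the box is on the floor. Opening and backing off.

arm_command(commands=[[[0,0,0],[0,0,0],0.1],[[0,0,0],[0,0,0],0.2],[[0,0,0],[0,0,0],0.4],[[0,0,0],[0,0,0],0.6],[[0,0,0],[0,0,0],0.6],[[0,0,0.03],[0,0,0],0.6],[[0,0,0.06],[0,0,0],0.6],[[0,0,0.08],[0,0,0],0.6],[[0,0,0.08],[0,0,0],0.6],[[0,0,0.08],[0,0,0],0.6],[[0,0,0.08],[0,0,0],0.6],[[0,0,0.04],[0,0,0],0.6]])

```text
time_s: 12.0
tcp_pos: [0.5607, 0.3164, 0.2549]
orientation: [3.14, 0.003, 3.06]
force: [-0.1, 0.4, -0.3]
gripper_width: 0.797
gripper_force: 0.0
```

arm_command(commands=[[[0,-0.08,0.03],[0,0,0],0.6],[[0,-0.1,0.03],[0,0,0],0.6],[[0,-0.1,0],[0,0,0],0.6],[[0,-0.1,0],[0,0,0],0.6],[[0,-0.1,0],[0,0,0],0.6],[[0,-0.1,0],[0,0,0],0.6],[[0,-0.1,0],[0,0,0],0.6],[[0,-0.05,0],[0,0,0],0.6],[[0,0,0],[0,0,0],0.6],[[0,0,0],[0,0,0],0.6]])

```text
time_s: 13.0
tcp_pos: [0.5604, 0.0976, 0.2691]
orientation: [3.141, 0.0, 3.06]
force: [-0.5, 1.4, -1.1]
gripper_width: 0.801
gripper_force: 0.0
```

```bash
python3 - <<'E'
from h import *
p,d=camera("top"); cv2.imwrite("pics/t3.png",cv2.resize(p[110:230,180:420,::-1],None,fx=3,fy=3,interpolation=cv2.INTER_CUBIC))
for t,z0 in (("box_two",.055),("tray_empty",.012)):
    print(t,[(np.round(r["at"],3).tolist(),round(r["p"],2)) for r in landmark_of("top",t)])
    for r in regions_of("top",t):
        P=pts("top",d,r["mask"]);P=P[P[:,2]>z0]
        if len(P)>5: print(r["p"],len(P),*rect(P),P[:,2].max())
print(read_state()["force"])
E
```

```text
box_two [([0.559, 0.316, 0.011], 0.6)]
tray_empty [([0.536, 0.505, 0.002], 0.88), ([0.559, 0.311, -0.001], 0.71), ([0.307, 0.584, 0.001], 0.6), ([0.324, 0.311, 0.001], 0.58)]
0.74 645 [325.7 315.3] [150.3 113.5] -16.2 0.03400883652784459
0.69 486 [560.8 316.6] [151.9 112.5] -4.3 0.07146265865486034
0.62 677 [539.3 506.1] [152.5 115.2] 10.1 0.03167701703777248
0.59 683 [311.3 589.9] [149.6 119.3] -16.6 0.03650568339796356
[ 0.292115   -0.23992708 -0.08569457]
```

View pics/t3.png

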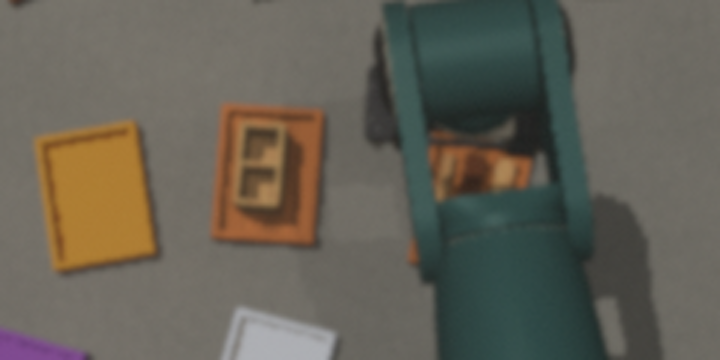

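The partitioned box stands in the brown tray at crop (263,165), and the tray's centre is at (269,173). The offset fits the parallax of the raised rim, it is aligned with the tray, and the gripper is well clear. Handing in.

```bash
python3 -c "
from workcell import *
print(job_done())"
```

```text
the job is handed in; nothing more can be done
None
```

I set the partitioned box upright in the middle of the empty brown tray, gripped at 7 N and aligned with its long sides, left the plain box alone, and handed the job in at about 13 s; no verdict was shown.

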